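# Return cup, bottle and sanding block to their own trays

## Task

The mixing cup, the tint bottle and the sanding block have each ended up in another one's tray. Change them round so that the cup stands upright in the middle of the round tray, the bottle stands upright in the middle of the square tray, and the sanding block lies flat in the middle of the long tray, lengthways along it. Leave the tape roll, the pliers and the snips where they lie.

Things in the scene. Friction and masses are not known exactly. Their poses are not given: they have to be found in the camera images.
- mixing_cup_center (a point): the white plastic mixing cup, with yellow hardened resin inside, that stands in one of the three trays (another cup far off to the right is scenery; open at the top, 62 mm high, 65 mm across at the rim, tapering to 48 mm at the foot, 18 g or so); this point is its centre half-way up, 31 mm above its foot; z is its own axis, up when it stands
- tint_bottle_center (a point): the ochre-yellow tint bottle with a black nozzle that stands in one of the three trays: round body 36 mm in diameter up to 74 mm, above it a nozzle 22 mm across, 101 mm high in all; this point lies on its axis half-way up, 50.5 mm above its foot; z is its own axis, up when it stands
- sanding_block_center (a point): the sand-coloured sanding block that lies flat in one of the three trays, a rigid box 62 x 96 x 28 mm; this point is its centre, 14 mm above its underside; x runs across its 62 mm width (grip across this), y along its 96 mm length, z up
- round_tray_in (a point): centre of the floor of the round grey tray, the mixing cup's own: 134 mm across, inside about 118 to 126 mm. All three trays are fixed to the bench, have a floor 4 mm thick and a rim 4 mm thick that stands 9 mm above the bench (5 mm above the tray's floor), and a black liner inside a thin grey rim. The bench between the trays is free to set things down
- square_tray_in (a point): centre of the floor of the square grey tray, the tint bottle's own: 128 x 128 mm outside, 120 x 120 mm inside, floor and rim as for the round tray; x and y run along its sides, z up
- long_tray_in (a point): centre of the floor of the long rectangular grey tray, the sanding block's own: 98 x 158 mm outside, 90 x 150 mm inside, floor and rim as for the round tray; x runs across its short side, y along its length, z up
- tape_roll: bystander: flat roll of blue tape lying on the bench behind the trays, 100 mm across, 24 mm high; origin at the centre of its underside
- pliers: bystander: long-nose pliers with blue handles lying on the bench, 53 x 156 x 14 mm, length along y; origin at the centre of the underside
- snips: bystander: small flush snips with orange and black handles lying at the back beyond the trays, 38 x 123 x 11 mm, length along y; origin at the centre of the underside
Mind the look-alikes: they are no part of the job. What is shaped like the part that bears tint_bottle_center but green is not meant.

How it is judged:
By the outcome, as a careful person would: the job done as asked, in the order asked, and still so for the second after the job is handed in, with the robot touching nothing.
It also fails if it takes over 118 s, if anything falls off the work surface, if the arm or the gripper's body presses on something with over 40 N, if the wrist force passes 120 N, or if a joint passes its speed limit or range.

## Robot

A 6-joint arm with a two-finger parallel gripper is mounted at the origin on a cart in front of the work surface, level with it; the furniture and walls round the work are solid. World frame = base frame: x ahead of the robot, y to its left, z up, the work surface at z = 0. Lengths are in m, angles in rad, forces in N, time in s.
With the tool pointing down it reaches from about 0.35 to 0.975 m from the base axis. Payload 17.4 kg.
Tool frame: the origin (TCP) lies midway between the tips of the shut fingers; the grasp point (between the pads) lies 19 mm behind it; z points along the fingers, y is the line along which they close (so a half turn about z gives the same grasp; the last joint's range is limited). The gripper opens to 85 mm and grips with 20 to 120 N. Pads are 22 mm wide; open, the fingers measure 114 mm over their backs; the gripper's body (76 mm by 85 mm) begins 54 mm behind the grasp point. The pads swing forward as they close: fully open they stand 13 mm farther back than shut.
Start: joints at [1.112, 0.116, 1.442, -0, 1.584, -0.038], TCP at [0.276, 0.616, 0.231] pointing down, gripper open.
Joint ranges: [-2.83, 2.83], [-0.83, 2.19], [0.07, 2.5], [-1.14, 4.28], [0.01, 3], [-2.97, 2.97]. Speed limits (rad/s): [1.89, 1.89, 2.22, 3.14, 3.14, 3.14].

## Interface

Orientations are given as a unit quaternion [x, y, z, w].
In Python, from cell import get_state, cams, robot gives the robot as it stands.
- The arm moves only by the tool move_arm, never from a script. Its argument "moves" is a list of rows, each an object of numbers: "ax", "ay", "az": the turn, a rotation vector about the tool's x, y, z in degrees; "tx", "ty", "tz": the shift along the tool's x, y, z in cm; "gripper": the opening, from 0 (shut) to 1 (fully open). A call has 1 to 8 rows; each row shifts and turns the commanded pose from where the row before left it, along the tool's axes as they then stand; what a row does not reach is not made up. A row lasts 1/10 s, in which the tool goes at most 50 mm and 8.59 degrees, less where a joint would pass 70% of its speed; a pose out of reach is approached as far as the arm can. A call is refused whole if a number of a shift passes 5 or a number of a turn 8.59, either way. A call with a gripper value outside its range is refused whole. The fingers move at their own pace and stop on an object; the grip force is fixed at half the most. Time passes only in rows, so rows that do not move let the fingers close. It gives the time, the measured TCP pose, the force, the opening and the grip force at its end, in the units of the state.
- get_state(): the state, without advancing time (a new reading comes with each control period).
- cams.read_camera(name): name is "side" or "top"; returns (picture, depth): 420x560x3 uint8, red, green, blue; 420x560 float32, m along the optical axis (not along the pixel's ray), 0 where there is no reading.
- cams.get_calibration(name): a dict with "fx", "fy", "cx", "cy" (pixels), "world_from_camera" (4x4, takes a point from camera to world coordinates). Camera axes: x right, y up, looking along -z (the intrinsics and any distortion apply to the point x, -y, -z); pixel columns grow to the right and rows downward; lengths in m; the calibration is good to about 2 mm. A picture is of the moment at which its call begins. get_calibration takes no time and is no camera call.
- robot.close_job(): hands the job in; it is judged then, once.
The state is a dict: "time_s": time; "joint_pos": joint angles; "joint_vel": joint speeds; "joint_torque": joint torques, N m; "position": TCP position; "tool_rot": TCP orientation; "wrist_force": force on the tool from outside, world axes, zero at the start; "torque": the same for the moment, N m; "gripper_width": opening from 0.0 (shut) to 1.0 (fully open); "grip_force": force on a finger pad.
Only numpy, scipy, OpenCV 4.12 (cv2) and the standard library are available. Lean on these libraries where they do the work, as an engineer would, in place of code of your own. Each camera call takes 0.05 s, during which the arm holds its last target. There are 200 camera calls.

## Working session

There is one attempt and no reset: what is moved stays moved. The work goes in short steps, Python scripts to look and compute and a tool call to move; the robot and the scene stay as the last step left them, time stands still between calls to the robot, and variables do not carry over. Pictures are saved under pics/ and viewed, at most 14 in all, crops included, and the job is handed in when it is done.

Besides the shell and the picture viewer there is one more tool, called after "Call:" by a JSON object that holds its "api" and its "payload". move_arm: Moves the arm, as the interface text tells. Its arguments: {"type":"object","properties":{"moves":{"type":"array"}},"required":["moves"]}

```bash
ls; mkdir -p pics; cat > h.py <<'E'
import numpy as np,cv2
from cell import get_state,cams,robot
def shot(n,f):
    im,d=cams.read_camera(n); cv2.imwrite('pics/%s.png'%f,im[:,:,::-1]); np.save('pics/%s.npy'%f,d); np.save('pics/%s_im.npy'%f,im); return im,d
def world(n,d):
    c=cams.get_calibration(n); v,u=np.mgrid[:d.shape[0],:d.shape[1]]
    P=np.stack([(u-c['cx'])/c['fx']*d,-(v-c['cy'])/c['fy']*d,-d],-1)
    T=np.array(c['world_from_camera']); W=P@T[:3,:3].T+T[:3,3]; W[d==0]=np.nan; return W
E
python3 - <<'E'
from h import *
for n in('top','side'):
    shot(n,n+'0'); print(cams.get_calibration(n))
print(get_state())
E
```

```text
pics
{'fx': 425.9131427052729, 'fy': 425.9131427052729, 'cx': 282.12947895712654, 'cy': 214.3759596056781, 'world_from_camera': array([[ 0.02557499,  0.98785172, -0.15328048,  0.46138051],
       [-0.99965068,  0.02424957, -0.01051066, -0.0079095 ],
       [-0.00666599,  0.15349574,  0.98812682,  1.0192101 ],
       [ 0.        ,  0.        ,  0.        ,  1.        ]])}
{'fx': 390.8365806467189, 'fy': 390.8365806467189, 'cx': 275.8794381067696, 'cy': 203.87303239119106, 'world_from_camera': array([[ 0.98408806,  0.07245729, -0.16223634,  0.46346544],
       [-0.17637989,  0.50867908, -0.84269551, -0.84696002],
       [ 0.0214668 ,  0.85790182,  0.51336502,  0.59695503],
       [ 0.        ,  0.        ,  0.        ,  1.        ]])}
{'time_s': 0.1, 'joint_pos': array([ 1.11219509e+00,  1.16404733e-01,  1.44216794e+00,  1.78755045e-05,
        1.58397207e+00, -3.78082027e-02]), 'joint_vel': array([-0.0005447 , -0.00070649, -0.00207515, -0.00072323, -0.00099732,
        0.0012094 ]), 'joint_torque': array([ 2.28676610e-03, -7.33660126e+01, -6.33794117e+01, -5.62012303e-05,
        5.25021504e-03,  5.63250148e-05]), 'position': array([0.27566701, 0.6159741 , 0.23067739]), 'tool_rot': array([ 2.08847555e-01,  9.77948093e-01, -4.59259161e-04, -1.25609827e-04]), 'wrist_force': array([ 0.57371853, -0.18038564,  0.74591647]), 'torque': array([-0.02358817, -0.03595938,  0.0707274 ]), 'grip_force': 0.0, 'gripper_width': 0.9991865153596703}
```

View pics/top0.png

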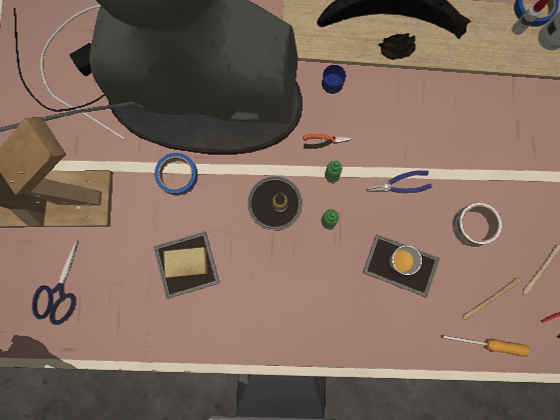

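View pics/side0.png

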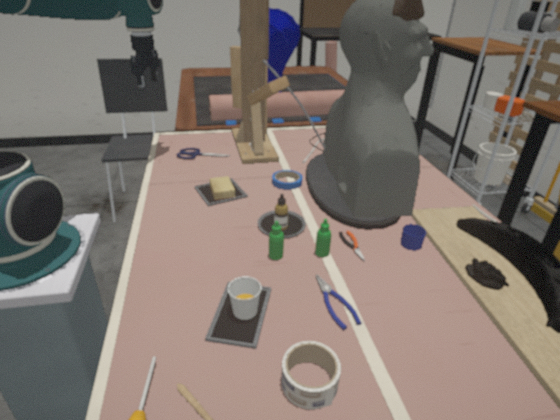

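The top view shows the block in the square tray (185,262), the bottle in the round tray (280,202) and the cup in the long tray (405,260). There are green look-alike bottles at (333,171) and (330,218), tape at (176,174), pliers at (400,182) and snips at (328,140).

```bash
cat >> h.py <<'E'
def atz(n,px,z):
    c=cams.get_calibration(n);T=np.array(c['world_from_camera']);px=np.atleast_2d(px).astype(float)
    r=np.stack([(px[:,0]-c['cx'])/c['fx'],-(px[:,1]-c['cy'])/c['fy'],-np.ones(len(px))],-1)@T[:3,:3].T
    return T[:3,3]+r*((z-T[2,3])/r[:,2])[:,None]
def meas(f='top0'):
    im=np.load('pics/%s_im.npy'%f);d=np.load('pics/%s.npy'%f);W=world('top',d);Z=W[...,2]
    g=im.astype(int).max(-1); sat=g-im.astype(int).min(-1)
    for nm,(u,v) in dict(square=(187,265),round=(275,203),long=(401,265)).items():
        # tray footprint = non-pinkish region: red-green difference small
        m=((im[...,0].astype(int)-im[...,1])<25)|(Z>0.02); w=np.zeros_like(m); w[v-48:v+48,u-48:u+48]=1; m=(m&w).astype(np.uint8)
        n,l,s,c=cv2.connectedComponentsWithStats(m); i=1+np.argmax(s[1:,4]); cs,_=cv2.findContours((l==i).astype(np.uint8),cv2.RETR_EXTERNAL,2)
        cn=max(cs,key=cv2.contourArea)[:,0]; p=atz('top',cn,0.006)[:,:2]
        if nm=='round': print(nm,s[i],cv2.fitEllipse((p*1000).astype(np.float32)))
        else: print(nm,s[i],cv2.minAreaRect((p*1000).astype(np.float32)))
        q=w.astype(bool)&(Z>0.02); print('  obj',q.sum(),'z pct',np.nanpercentile(Z[q],[5,25,50,75,95,100]).round(3))
        for lo,hi in((.02,.04),(.055,.072),(.07,.085),(.095,.112)):
            k=q&(Z>lo)&(Z<hi)
            if k.sum()>8:
                X=W[k][:,:2]*1000; print('  ',lo,hi,k.sum(),X.mean(0).round(1),cv2.minAreaRect(X.astype(np.float32)),cv2.minEnclosingCircle(X.astype(np.float32)))
E
python3 - <<'E'
from h import *
meas()
W=world('top',np.load('pics/top0.npy'))
for u,v in((230,250),(350,280),(176,156),(185,262),(333,163),(330,213),(300,140),(400,183)): print(u,v,W[v,u].round(3))
E
```

```text
square [ 154  231   66   68 3011] ((493.6095886230469, 227.01251220703125), (129.275634765625, 130.16294860839844), 18.01765251159668)
  obj 1121 z pct [0.029 0.031 0.032 0.033 0.035 0.038]
   0.02 0.04 1121 [497.5 224. ] ((497.8475341796875, 225.15142822265625), (62.09543991088867, 95.5465316772461), 7.052794933319092) ((497.9712829589844, 225.00137329101562), 55.46949005126953)
round [ 227  164   96   67 3393] ((663.109375, 18.310989379882812), (156.1954803466797, 205.23388671875), 3.1787683963775635)
  obj 241 z pct [0.029 0.064 0.072 0.09  0.104 0.107]
   0.02 0.04 26 [622.4 -16.1] ((620.8165893554688, -34.15774154663086), (121.90599822998047, 14.149160385131836), 77.14603424072266) ((618.09375, -33.53643798828125), 61.103302001953125)
   0.055 0.072 80 [636.6   7.4] ((641.5682983398438, 7.971991539001465), (35.03807067871094, 32.043739318847656), 1.5247900485992432) ((641.5758666992188, 7.918231010437012), 18.09739112854004)
   0.07 0.085 68 [637.8   7.9] ((641.9163818359375, 8.950508117675781), (28.361682891845703, 31.17682647705078), 15.157443046569824) ((641.6268310546875, 8.
[... 348 characters left out ...]
70.13475036621094)
  obj 705 z pct [0.023 0.025 0.029 0.053 0.067 0.071]
   0.02 0.04 433 [ 514.6 -281.7] ((513.1278076171875, -278.6484680175781), (51.669944763183594, 54.79579162597656), 40.42314529418945) ((514.2315673828125, -278.037109375), 27.791269302368164)
   0.055 0.072 167 [ 514.7 -286.3] ((513.6123046875, -278.2139892578125), (62.16698455810547, 63.49020004272461), 1.3477317094802856) ((513.4752197265625, -277.9592590332031), 32.958106994628906)
230 250 [0.53  0.125 0.002]
350 280 [ 0.467 -0.161  0.003]
176 156 [0.753 0.263 0.023]
185 262 [0.498 0.224 0.032]
333 163 [ 0.726 -0.11   0.086]
330 213 [ 0.611 -0.104  0.089]
300 140 [ 0.808 -0.037 -0.002]
400 183 [ 0.704 -0.283 -0.001]
```

```bash
cat >> h.py <<'E'
def plan(x,y,z,yaw):
    """yaw: degrees of closing line (tool y) in world, mod 180. prints turn then shift (in tool frame after turn)"""
    from scipy.spatial.transform import Rotation as R
    s=get_state(); r=R.from_quat(s['tool_rot']); best=None
    for k in(0,180):
        a=np.radians(yaw+k); Y=np.array([np.cos(a),np.sin(a),0]); Zt=np.array([0,0,-1.]); X=np.cross(Y,Zt)
        t=R.from_matrix(np.stack([X,Y,Zt],1)); rv=(r.inv()*t).as_rotvec(degrees=True)
        if best is None or np.linalg.norm(rv)<np.linalg.norm(best[0]): best=(rv,t)
    rv,t=best; d=(np.array([x,y,z])-s['position'])*100
    print('t',s['time_s'],'pos',s['position'].round(4),'w',round(s['gripper_width'],3),'turn',rv.round(2),'shift after',t.inv().apply(d).round(2),'|',np.linalg.norm(d).round(1),'shift before',r.inv().apply(d).round(2))
E
python3 - <<'E'
from h import *
im=np.load('pics/top0_im.npy').astype(int);W=world('top',np.load('pics/top0.npy'))
m=(im[...,0]-im[...,1]<25).astype(np.uint8); 
b=np.zeros_like(m);b[172:234,245:305]=m[172:234,245:305]
n,l,s,c=cv2.connectedComponentsWithStats(b);i=1+np.argmax(s[1:,4]);print(s[i])
cn=max(cv2.findContours((l==i).astype(np.uint8),0,1)[0],key=cv2.contourArea)
p=(atz('top',cv2.convexHull(cn)[:,0],.008)[:,:2]*1000).astype(np.float32);print(cv2.fitEllipse(p),cv2.minEnclosingCircle(p))
Z=W[...,2]; q=(Z>.15); print('tall min x where |y|<.45', np.nanmin(W[q&(abs(W[...,1])<.4)][:,0]))
for nm,sl in dict(g1=(slice(155,185),slice(322,345)),g2=(slice(203,232),slice(318,342))).items():
    k=Z[sl]>.06; print(nm,W[sl][k].mean(0))
plan(.6413,.008,.2,40)
E
```

```text
[ 245  172   60   59 2592]
((686.2998046875, 23.376934051513672), (150.8291015625, 216.1768341064453), 91.52593994140625) ((668.9607543945312, 22.899032592773438), 89.69615173339844)
tall min x where |y|<.45 0.8051220164549129
g1 [ 0.717692   -0.11407469  0.07724858]
g2 [ 0.60472552 -0.10731551  0.07743161]
t 0.1 pos [0.2757 0.616  0.2307] w 0.999 turn [-5.000e-02  1.000e-02  2.589e+01] shift after [-70.08 -11.07   3.07] | 71.0 shift before [-58.21 -40.56   3.1 ]
```

```bash
python3 - <<'E'
from h import *
im=np.load('pics/top0_im.npy').astype(int)
print(im[205,[240,243,246,247,248,249,250,251,252,255]].tolist()); print(im[[170,173,175,177,178,179,180,181,184],275].tolist())
for th in(120,150):
    m=((im[...,0]-im[...,1]<25)&(im.max(-1)<th)).astype(np.uint8); b=np.zeros_like(m);b[172:234,243:305]=m[172:234,243:305]
    b=cv2.morphologyEx(b,cv2.MORPH_OPEN,np.ones((5,5),np.uint8))
    n,l,s,c=cv2.connectedComponentsWithStats(b);i=1+np.argmax(s[1:,4]);print(s[i])
    cn=max(cv2.findContours((l==i).astype(np.uint8),0,1)[0],key=cv2.contourArea)
    p=(atz('top',cv2.convexHull(cn)[:,0],.008)[:,:2]*1000).astype(np.float32);print(cv2.fitEllipse(p),cv2.minEnclosingCircle(p))
E
```

```text
[[165, 129, 117], [164, 128, 115], [167, 131, 118], [154, 127, 115], [105, 103, 98], [86, 81, 77], [90, 85, 81], [69, 63, 59], [47, 39, 35], [49, 41, 38]]
[[213, 200, 177], [214, 202, 179], [160, 143, 126], [84, 80, 77], [82, 79, 74], [110, 107, 101], [42, 36, 32], [46, 40, 36], [47, 41, 36]]
[ 248  179   54   50 2153]
((646.405517578125, 22.411758422851562), (129.0425567626953, 131.4415283203125), 179.34613037109375) ((646.3501586914062, 21.949567794799805), 66.33738708496094)
[ 248  175   55   56 2366]
((647.11865234375, 21.96088218688965), (132.56378173828125, 134.72882080078125), 90.21511840820312) ((647.4390869140625, 23.345727920532227), 68.58798217773438)
```

Call:
{"api": "move_arm", "payload": {"moves": [{"tx": -4.1, "ty": -2.8}, {"tx": -4.1, "ty": -2.8}, {"tx": -4.1, "ty": -2.8}, {"tx": -4.1, "ty": -2.8}, {"tx": -4.1, "ty": -2.8}, {"tx": -4.1, "ty": -2.8}, {"tx": -4.1, "ty": -2.8}, {"tx": -4.1, "ty": -2.8}]}}

```text
invalid input
```

Call:
{"api": "move_arm", "payload": {"moves": [{"tx": -4.1, "ty": -2.9}, {"tx": -4.1, "ty": -2.9}, {"tx": -4.1, "ty": -2.9}, {"tx": -4.1, "ty": -2.9}, {"tx": -4.1, "ty": -2.9}, {"tx": -4.1, "ty": -2.9}, {}, {}]}}

```text
invalid input
```

```bash
python3 -c "
from h import *
plan(.6413,.008,.2,40)"
```

```text
t 0.1 pos [0.2757 0.616  0.2307] w 0.999 turn [-5.000e-02  1.000e-02  2.589e+01] shift after [-70.08 -11.07   3.07] | 71.0 shift before [-58.21 -40.56   3.1 ]
```

Round tray centre ≈ (647, 22) mm with a 133 mm diameter, which matches the spec. The move was rejected, so I'll retry with every key given.

Call:
{"api": "move_arm", "payload": {"moves": [{"ax": 0, "ay": 0, "az": 0, "tx": -4.1, "ty": -2.8, "tz": 0, "gripper": 1}, {"ax": 0, "ay": 0, "az": 0, "tx": -4.1, "ty": -2.8, "tz": 0, "gripper": 1}, {"ax": 0, "ay": 0, "az": 0, "tx": -4.1, "ty": -2.8, "tz": 0, "gripper": 1}, {"ax": 0, "ay": 0, "az": 0, "tx": -4.1, "ty": -2.8, "tz": 0, "gripper": 1}, {"ax": 0, "ay": 0, "az": 0, "tx": -4.1, "ty": -2.8, "tz": 0, "gripper": 1}, {"ax": 0, "ay": 0, "az": 0, "tx": -4.1, "ty": -2.8, "tz": 0, "gripper": 1}, {"ax": 0, "ay": 0, "az": 0, "tx": -4.1, "ty": -2.8, "tz": 0, "gripper": 1}, {"ax": 0, "ay": 0, "az": 0, "tx": -4.1, "ty": -2.8, "tz": 0, "gripper": 1}]}}

```text
time_s: 0.9
position: [0.4842, 0.2758, 0.2312]
tool_rot: [0.209, 0.978, 0.0, 0.0]
wrist_force: [-0.0, -0.0, 0.8]
gripper_width: 1.0
grip_force: 0.0
```

Call:
{"api": "move_arm", "payload": {"moves": [{"ax": 0, "ay": 0, "az": 0, "tx": -4.1, "ty": -2.9, "tz": 0, "gripper": 1}, {"ax": 0, "ay": 0, "az": 0, "tx": -4.1, "ty": -2.9, "tz": 0, "gripper": 1}, {"ax": 0, "ay": 0, "az": 0, "tx": -4.1, "ty": -2.9, "tz": 0, "gripper": 1}, {"ax": 0, "ay": 0, "az": 0, "tx": -4.1, "ty": -2.9, "tz": 0, "gripper": 1}, {"ax": 0, "ay": 0, "az": 0, "tx": -4.1, "ty": -2.9, "tz": 0, "gripper": 1}, {"ax": 0, "ay": 0, "az": 0, "tx": -4.1, "ty": -2.9, "tz": 0, "gripper": 1}, {"ax": 0, "ay": 0, "az": 0, "tx": 0, "ty": 0, "tz": 0, "gripper": 1}]}}

```text
time_s: 1.6
position: [0.638, 0.0148, 0.2301]
tool_rot: [0.211, 0.978, -0.001, -0.001]
wrist_force: [-0.6, 0.0, 1.1]
gripper_width: 0.999
grip_force: 0.0
```

```bash
python3 -c "
from h import *
plan(.6413,.008,.042,66)"
```

```text
t 1.6 pos [0.638  0.0148 0.2301] w 0.999 turn [-0.08 -0.05 -0.35] shift after [-0.58 -0.49 18.81] | 18.8 shift before [-0.6  -0.46 18.81]
```

Call:
{"api": "move_arm", "payload": {"moves": [{"ax": 0, "ay": 0, "az": 0, "tx": -0.6, "ty": -0.5, "tz": 4, "gripper": 1}, {"ax": 0, "ay": 0, "az": 0, "tx": 0, "ty": 0, "tz": 4, "gripper": 1}, {"ax": 0, "ay": 0, "az": 0, "tx": 0, "ty": 0, "tz": 0, "gripper": 1}, {"ax": 0, "ay": 0, "az": 0, "tx": 0, "ty": 0, "tz": 0, "gripper": 1}]}}

```text
time_s: 2.0
position: [0.6397, 0.0129, 0.1519]
tool_rot: [0.209, 0.978, -0.0, -0.0]
wrist_force: [0.8, -0.5, 0.5]
gripper_width: 1.001
grip_force: 0.0
```

```bash
python3 -c "
from h import *
plan(.6413,.008,.042,66)
shot('top','t1')"
```

```text
t 2.0 pos [0.6397 0.0129 0.1519] w 1.001 turn [-0.02 -0.05 -0.09] shift after [-0.35 -0.38 10.99] | 11.0 shift before [-0.36 -0.37 10.99]
```

View pics/t1.png

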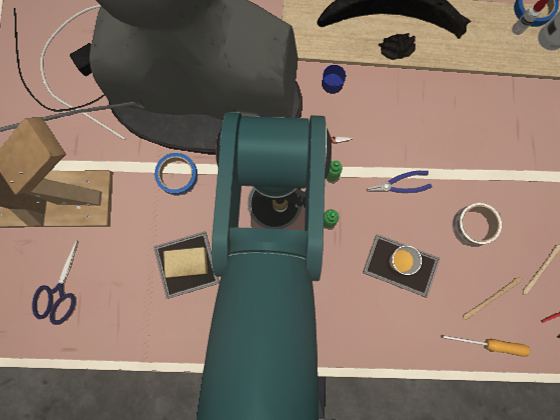

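The arm is over the round tray (275,205), clear of the cat and of the green bottles on its right. I'll correct the position and descend.

Call:
{"api": "move_arm", "payload": {"moves": [{"ax": 0, "ay": 0, "az": 0, "tx": -0.36, "ty": -0.37, "tz": 2, "gripper": 1}, {"ax": 0, "ay": 0, "az": 0, "tx": 0, "ty": 0, "tz": 3, "gripper": 1}, {"ax": 0, "ay": 0, "az": 0, "tx": 0, "ty": 0, "tz": 3, "gripper": 1}, {"ax": 0, "ay": 0, "az": 0, "tx": 0, "ty": 0, "tz": 2, "gripper": 1}, {"ax": 0, "ay": 0, "az": 0, "tx": 0, "ty": 0, "tz": 1, "gripper": 1}, {"ax": 0, "ay": 0, "az": 0, "tx": 0, "ty": 0, "tz": 0, "gripper": 1}]}}

```text
time_s: 2.65
position: [0.642, 0.0079, 0.042]
tool_rot: [0.209, 0.978, 0.0, 0.0]
wrist_force: [-1.0, -0.1, 0.1]
gripper_width: 1.005
grip_force: 0.0
```

```bash
python3 -c "
from h import *
plan(.6413,.008,.042,66)
shot('side','s1')
im=cv2.imread('pics/s1.png');cv2.imwrite('pics/s1c.png',cv2.resize(im[150:290,200:360],None,fx=4,fy=4))"
```

```text
t 2.65 pos [0.642  0.0079 0.042 ] w 1.005 turn [ 0.01  0.02 -0.09] shift after [ 0.07 -0.02  0.  ] | 0.1 shift before [ 0.07 -0.02  0.  ]
```

View pics/s1c.png

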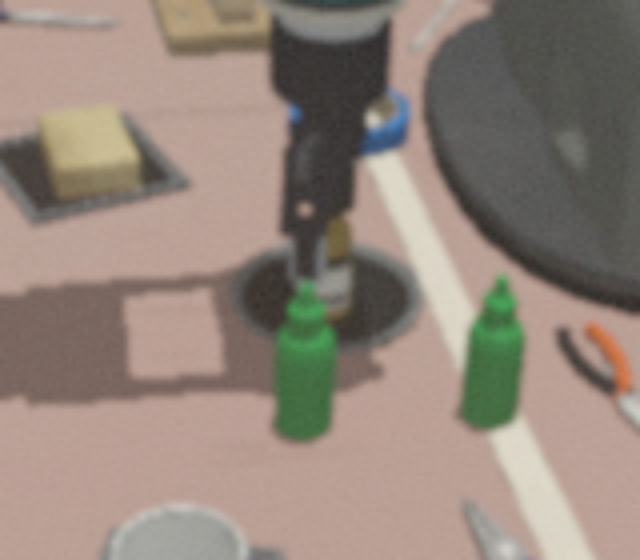

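The side crop shows the fingers straddling the bottle at about (330,270). I'll close and lift.

Call:
{"api": "move_arm", "payload": {"moves": [{"ax": 0, "ay": 0, "az": 0, "tx": 0, "ty": 0, "tz": 0, "gripper": 0}, {"ax": 0, "ay": 0, "az": 0, "tx": 0, "ty": 0, "tz": 0, "gripper": 0}, {"ax": 0, "ay": 0, "az": 0, "tx": 0, "ty": 0, "tz": 0, "gripper": 0}, {"ax": 0, "ay": 0, "az": 0, "tx": 0, "ty": 0, "tz": 0, "gripper": 0}, {"ax": 0, "ay": 0, "az": 0, "tx": 0, "ty": 0, "tz": 0, "gripper": 0}, {"ax": 0, "ay": 0, "az": 0, "tx": 0, "ty": 0, "tz": 0, "gripper": 0}, {"ax": 0, "ay": 0, "az": 0, "tx": 0, "ty": 0, "tz": 0, "gripper": 0}, {"ax": 0, "ay": 0, "az": 0, "tx": 0, "ty": 0, "tz": 0, "gripper": 0}]}}

```text
time_s: 3.5
position: [0.642, 0.0077, 0.0421]
tool_rot: [0.209, 0.978, 0.0, 0.001]
wrist_force: [-0.7, 1.1, 6.4]
gripper_width: 0.408
grip_force: 59.2
```

Call:
{"api": "move_arm", "payload": {"moves": [{"ax": 0, "ay": 0, "az": 0, "tx": 0, "ty": 0, "tz": -2, "gripper": 0}, {"ax": 0, "ay": 0, "az": 0, "tx": 0, "ty": 0, "tz": -3, "gripper": 0}, {"ax": 0, "ay": 0, "az": 0, "tx": 2, "ty": -1, "tz": 0, "gripper": 0}, {"ax": 0, "ay": 0, "az": 0, "tx": 4, "ty": -2, "tz": 0, "gripper": 0}, {"ax": 0, "ay": 0, "az": 0, "tx": 4, "ty": -2, "tz": 0, "gripper": 0}, {"ax": 0, "ay": 0, "az": 0, "tx": 3.3, "ty": -2, "tz": 0, "gripper": 0}, {"ax": 0, "ay": 0, "az": 0, "tx": 0, "ty": 0, "tz": 0, "gripper": 0}, {"ax": 0, "ay": 0, "az": 0, "tx": 0, "ty": 0, "tz": 0, "gripper": 0}]}}

```text
time_s: 4.3
position: [0.4915, -0.002, 0.0918]
tool_rot: [0.209, 0.978, 0.0, 0.001]
wrist_force: [0.5, -0.0, -0.5]
gripper_width: 0.403
grip_force: 59.8
```

```bash
python3 -c "
from h import *
plan(.49,0,.0381,65.9)
s=get_state();print(s['wrist_force'],s['grip_force'])"
```

```text
t 4.3 pos [ 0.4915 -0.002   0.0918] w 0.403 turn [ 0.03  0.08 -0.02] shift after [0.22 0.12 5.37] | 5.4 shift before [0.23 0.12 5.37]
[ 0.48857743 -0.03154934 -0.4903668 ] 59.77969765663147
```

Next I'll lower to about 1 mm above the bench, settle, and release.

Call:
{"api": "move_arm", "payload": {"moves": [{"ax": 0, "ay": 0, "az": 0, "tx": 0, "ty": 0, "tz": 3, "gripper": 0}, {"ax": 0, "ay": 0, "az": 0, "tx": 0, "ty": 0, "tz": 1.5, "gripper": 0}, {"ax": 0, "ay": 0, "az": 0, "tx": 0, "ty": 0, "tz": 0.6, "gripper": 0}, {"ax": 0, "ay": 0, "az": 0, "tx": 0, "ty": 0, "tz": 0.2, "gripper": 0}, {"ax": 0, "ay": 0, "az": 0, "tx": 0, "ty": 0, "tz": 0, "gripper": 0}, {"ax": 0, "ay": 0, "az": 0, "tx": 0, "ty": 0, "tz": 0, "gripper": 0}]}}

```text
time_s: 4.9
position: [0.4921, -0.0019, 0.0387]
tool_rot: [0.209, 0.978, 0.0, 0.0]
wrist_force: [0.1, 0.8, -0.9]
gripper_width: 0.407
grip_force: 59.8
```

Call:
{"api": "move_arm", "payload": {"moves": [{"ax": 0, "ay": 0, "az": 0, "tx": 0, "ty": 0, "tz": 0.07, "gripper": 0}, {"ax": 0, "ay": 0, "az": 0, "tx": 0, "ty": 0, "tz": 0, "gripper": 0.6}, {"ax": 0, "ay": 0, "az": 0, "tx": 0, "ty": 0, "tz": 0, "gripper": 1}, {"ax": 0, "ay": 0, "az": 0, "tx": 0, "ty": 0, "tz": 0, "gripper": 1}, {"ax": 0, "ay": 0, "az": 0, "tx": 0, "ty": 0, "tz": 0, "gripper": 1}, {"ax": 0, "ay": 0, "az": 0, "tx": 0, "ty": 0, "tz": -2, "gripper": 1}, {"ax": 0, "ay": 0, "az": 0, "tx": 0, "ty": 0, "tz": -4, "gripper": 1}, {"ax": 0, "ay": 0, "az": 0, "tx": 0, "ty": 0, "tz": -5, "gripper": 1}]}}

```text
time_s: 5.7
position: [0.4906, -0.0019, 0.1474]
tool_rot: [0.209, 0.978, -0.0, -0.002]
wrist_force: [1.3, 0.2, 0.6]
gripper_width: 0.998
grip_force: 0.0
```

```bash
python3 -c "
from h import *
plan(.5135,-.278,.14,25)
shot('side','s2')"
```

```text
t 5.7 pos [ 0.4906 -0.0019  0.1474] w 0.998 turn [-0.12 -0.14 40.89] shift after [-25.99  -9.6    0.74] | 27.7 shift before [-13.37 -24.27   0.73]
```

View pics/s2.png

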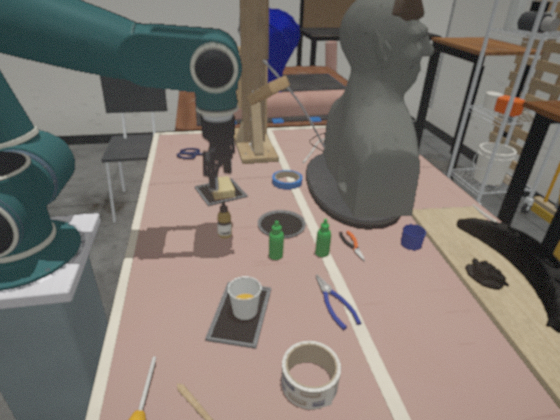

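The bottle stands upright on the bench at (224,222). Now I'll go to the cup.

Call:
{"api": "move_arm", "payload": {"moves": [{"ax": 0, "ay": 0, "az": 0, "tx": -2.2, "ty": -4.0, "tz": 0, "gripper": 1}, {"ax": 0, "ay": 0, "az": 0, "tx": -2.2, "ty": -4.0, "tz": 0, "gripper": 1}, {"ax": 0, "ay": 0, "az": 0, "tx": -2.2, "ty": -4.0, "tz": 0, "gripper": 1}, {"ax": 0, "ay": 0, "az": 0, "tx": -2.2, "ty": -4.0, "tz": 0, "gripper": 1}, {"ax": 0, "ay": 0, "az": 0, "tx": -2.2, "ty": -4.0, "tz": 0, "gripper": 1}, {"ax": 0, "ay": 0, "az": 0, "tx": -2.3, "ty": -4.2, "tz": 0, "gripper": 1}, {"ax": 0, "ay": 0, "az": 0, "tx": 0, "ty": 0, "tz": 2, "gripper": 1}, {"ax": 0, "ay": 0, "az": 0, "tx": 0, "ty": 0, "tz": 0, "gripper": 1}]}}

```text
time_s: 6.55
position: [0.5131, -0.2777, 0.1248]
tool_rot: [0.21, 0.978, 0.001, -0.002]
wrist_force: [-0.5, 0.5, -0.1]
gripper_width: 1.001
grip_force: 0.0
```

```bash
python3 -c "
from h import *
plan(.5135,-.278,.024,65.9)"
```

```text
t 6.55 pos [ 0.5131 -0.2777  0.1248] w 1.001 turn [ 0.03 -0.22 -0.12] shift after [-5.000e-02 -1.000e-02  1.008e+01] | 10.1 shift before [-9.000e-02 -1.000e-02  1.008e+01]
```

Call:
{"api": "move_arm", "payload": {"moves": [{"ax": 0, "ay": -0.2, "az": 0, "tx": -0.05, "ty": 0, "tz": 2, "gripper": 1}, {"ax": 0, "ay": 0, "az": 0, "tx": 0, "ty": 0, "tz": 3, "gripper": 1}, {"ax": 0, "ay": 0, "az": 0, "tx": 0, "ty": 0, "tz": 3, "gripper": 1}, {"ax": 0, "ay": 0, "az": 0, "tx": 0, "ty": 0, "tz": 2, "gripper": 1}, {"ax": 0, "ay": 0, "az": 0, "tx": 0, "ty": 0, "tz": 0, "gripper": 1}, {"ax": 0, "ay": 0, "az": 0, "tx": 0, "ty": 0, "tz": 0, "gripper": 1}]}}

```text
time_s: 7.15
position: [0.5153, -0.277, 0.0287]
tool_rot: [0.208, 0.978, -0.0, 0.002]
wrist_force: [-0.2, -0.1, 0.7]
gripper_width: 0.999
grip_force: 0.0
```

```bash
python3 -c "
from h import *
plan(.5135,-.278,.024,65.9)
shot('side','s3')
im=cv2.imread('pics/s3.png');cv2.imwrite('pics/s3c.png',cv2.resize(im[210:350,170:330],None,fx=4,fy=4))"
```

```text
t 7.15 pos [ 0.5153 -0.277   0.0287] w 0.999 turn [0.   0.22 0.04] shift after [ 0.12 -0.16  0.47] | 0.5 shift before [ 0.12 -0.16  0.47]
```

View pics/s3c.png

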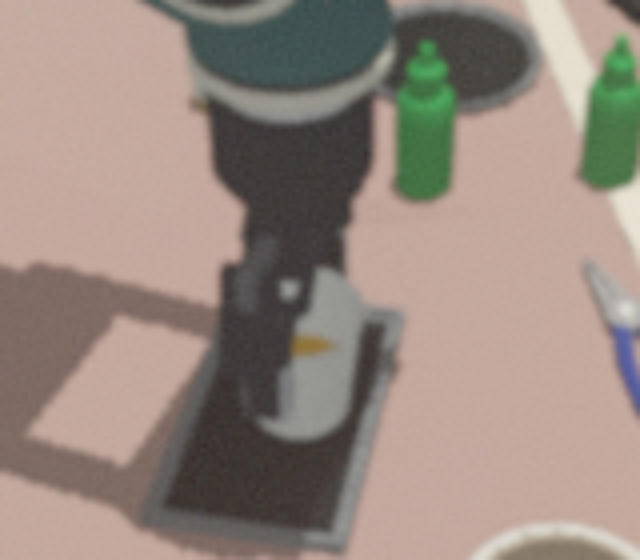

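The fingers straddle the cup, with one in front and one behind. I'll make a small correction and close.

Call:
{"api": "move_arm", "payload": {"moves": [{"ax": 0, "ay": 0.2, "az": 0, "tx": 0.12, "ty": -0.16, "tz": 0.5, "gripper": 1}, {"ax": 0, "ay": 0, "az": 0, "tx": 0, "ty": 0, "tz": 0, "gripper": 0}, {"ax": 0, "ay": 0, "az": 0, "tx": 0, "ty": 0, "tz": 0, "gripper": 0}, {"ax": 0, "ay": 0, "az": 0, "tx": 0, "ty": 0, "tz": 0, "gripper": 0}, {"ax": 0, "ay": 0, "az": 0, "tx": 0, "ty": 0, "tz": 0, "gripper": 0}, {"ax": 0, "ay": 0, "az": 0, "tx": 0, "ty": 0, "tz": 0, "gripper": 0}]}}

```text
time_s: 7.8
position: [0.5137, -0.2786, 0.0236]
tool_rot: [0.209, 0.978, -0.0, 0.001]
wrist_force: [-0.3, 2.0, 6.7]
gripper_width: 0.73
grip_force: 64.1
```

Call:
{"api": "move_arm", "payload": {"moves": [{"ax": 0, "ay": 0, "az": 0, "tx": 0, "ty": 0, "tz": -1.5, "gripper": 0}, {"ax": 0, "ay": 0, "az": 0, "tx": 0, "ty": 0, "tz": -3, "gripper": 0}, {"ax": 0, "ay": 0, "az": 0, "tx": 0, "ty": 0, "tz": -4, "gripper": 0}, {"ax": 0, "ay": 0, "az": 0, "tx": 0, "ty": 0, "tz": -4, "gripper": 0}, {"ax": 0, "ay": 0, "az": 0, "tx": 0, "ty": 0, "tz": -1.5, "gripper": 0}, {"ax": 0, "ay": 0, "az": 0, "tx": 0, "ty": 0, "tz": 0, "gripper": 0}]}}

```text
time_s: 8.4
position: [0.5139, -0.279, 0.1662]
tool_rot: [0.209, 0.978, -0.001, 0.002]
wrist_force: [0.8, -0.6, -0.7]
gripper_width: 0.729
grip_force: 65.1
```

```bash
python3 -c "
from h import *
plan(.647,.022,.0236,65.9)
shot('side','s4')
im=cv2.imread('pics/s4.png');cv2.imwrite('pics/s4c.png',cv2.resize(im[170:330,160:340],None,fx=3,fy=3))"
```

```text
t 8.4 pos [ 0.5139 -0.279   0.1662] w 0.729 turn [-0.04  0.27 -0.01] shift after [ 0.14 32.91 14.26] | 35.9 shift before [ 0.22 32.92 14.24]
```

View pics/s4c.png

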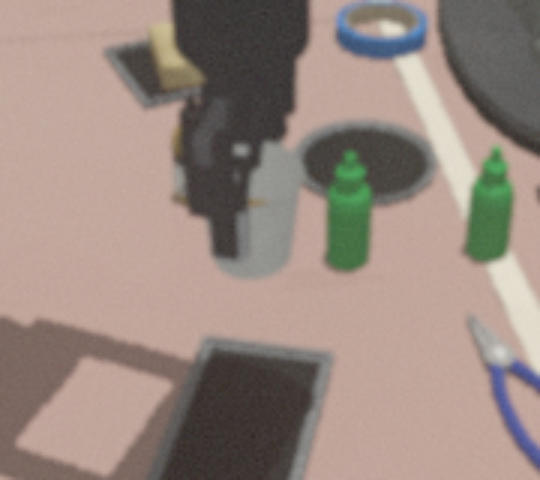

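The cup is held upright and its bottom is about 0.146 m up. It's a clean 32.9 cm move along tool y to the round tray.

Call:
{"api": "move_arm", "payload": {"moves": [{"ax": 0, "ay": 0, "az": 0, "tx": 0, "ty": 2.5, "tz": 0, "gripper": 0}, {"ax": 0, "ay": 0, "az": 0, "tx": 0, "ty": 5, "tz": 0, "gripper": 0}, {"ax": 0, "ay": 0, "az": 0, "tx": 0, "ty": 5, "tz": 0, "gripper": 0}, {"ax": 0, "ay": 0, "az": 0, "tx": 0, "ty": 5, "tz": 0, "gripper": 0}, {"ax": 0, "ay": 0, "az": 0, "tx": 0, "ty": 5, "tz": 0, "gripper": 0}, {"ax": 0, "ay": 0, "az": 0, "tx": 0, "ty": 5, "tz": 0, "gripper": 0}, {"ax": 0, "ay": 0, "az": 0, "tx": 0, "ty": 3, "tz": 0, "gripper": 0}, {"ax": 0, "ay": 0, "az": 0, "tx": 0, "ty": 2, "tz": 0, "gripper": 0}]}}

```text
time_s: 9.25
position: [0.6459, 0.0204, 0.1606]
tool_rot: [0.208, 0.978, -0.0, -0.001]
wrist_force: [0.3, -0.3, -1.1]
gripper_width: 0.728
grip_force: 65.1
```

Call:
{"api": "move_arm", "payload": {"moves": [{"ax": 0, "ay": 0, "az": 0, "tx": 0, "ty": 0, "tz": 3, "gripper": 0}, {"ax": 0, "ay": 0, "az": 0, "tx": 0, "ty": 0, "tz": 3, "gripper": 0}, {"ax": 0, "ay": 0, "az": 0, "tx": 0, "ty": 0, "tz": 3, "gripper": 0}, {"ax": 0, "ay": 0, "az": 0, "tx": 0, "ty": 0, "tz": 1, "gripper": 0}, {"ax": 0, "ay": 0, "az": 0, "tx": 0, "ty": 0, "tz": 0, "gripper": 0}, {"ax": 0, "ay": 0, "az": 0, "tx": 0, "ty": 0, "tz": 0, "gripper": 0}, {"ax": 0, "ay": 0, "az": 0, "tx": 0, "ty": 0, "tz": 0, "gripper": 0}]}}

```text
time_s: 9.95
position: [0.6466, 0.018, 0.0644]
tool_rot: [0.209, 0.978, 0.0, 0.001]
wrist_force: [-0.7, 0.7, 0.2]
gripper_width: 0.729
grip_force: 65.2
```

```bash
python3 -c "
from h import *
plan(.647,.022,.0236,65.9)"
```

```text
t 9.95 pos [0.6466 0.018  0.0644] w 0.729 turn [ 0.05  0.11 -0.02] shift after [0.13 0.38 4.08] | 4.1 shift before [0.14 0.37 4.08]
```

Call:
{"api": "move_arm", "payload": {"moves": [{"ax": 0, "ay": 0, "az": 0, "tx": 0.13, "ty": 0.37, "tz": 2, "gripper": 0}, {"ax": 0, "ay": 0, "az": 0, "tx": 0, "ty": 0, "tz": 1.5, "gripper": 0}, {"ax": 0, "ay": 0, "az": 0, "tx": 0, "ty": 0, "tz": 0.4, "gripper": 0}, {"ax": 0, "ay": 0, "az": 0, "tx": 0, "ty": 0, "tz": 0, "gripper": 0}, {"ax": 0, "ay": 0, "az": 0, "tx": 0, "ty": 0, "tz": 0, "gripper": 0}]}}

```text
time_s: 10.45
position: [0.6464, 0.022, 0.024]
tool_rot: [0.209, 0.978, 0.0, 0.0]
wrist_force: [0.8, -0.9, 0.4]
gripper_width: 0.726
grip_force: 65.2
```

```bash
python3 -c "
from h import *
plan(.647,.022,.0236,65.9)"
```

```text
t 10.45 pos [0.6464 0.022  0.024 ] w 0.726 turn [ 0.    0.01 -0.01] shift after [-0.06  0.03  0.04] | 0.1 shift before [-0.06  0.03  0.04]
```

Call:
{"api": "move_arm", "payload": {"moves": [{"ax": 0, "ay": 0, "az": 0, "tx": 0, "ty": 0, "tz": 0, "gripper": 0.85}, {"ax": 0, "ay": 0, "az": 0, "tx": 0, "ty": 0, "tz": 0, "gripper": 1}, {"ax": 0, "ay": 0, "az": 0, "tx": 0, "ty": 0, "tz": 0, "gripper": 1}, {"ax": 0, "ay": 0, "az": 0, "tx": 0, "ty": 0, "tz": 0, "gripper": 1}, {"ax": 0, "ay": 0, "az": 0, "tx": 0, "ty": 0, "tz": -2, "gripper": 1}, {"ax": 0, "ay": 0, "az": 0, "tx": 0, "ty": 0, "tz": -4, "gripper": 1}, {"ax": 0, "ay": 0, "az": 0, "tx": 0, "ty": 0, "tz": -5, "gripper": 1}, {"ax": 0, "ay": 0, "az": 0, "tx": 0, "ty": 0, "tz": -1, "gripper": 1}]}}

```text
time_s: 11.25
position: [0.6481, 0.0221, 0.1501]
tool_rot: [0.209, 0.978, 0.001, 0.004]
wrist_force: [-0.1, 1.0, 0.5]
gripper_width: 1.003
grip_force: 0.0
```

```bash
python3 -c "
from h import *
plan(.4978,.2251,.10,7.05)"
```

```text
t 11.25 pos [0.6481 0.0221 0.1501] w 1.003 turn [ 0.36  0.27 58.85] shift after [ 21.99 -12.42   5.01] | 25.7 shift before [22.04 12.37  4.9 ]
```

Call:
{"api": "move_arm", "payload": {"moves": [{"ax": 0, "ay": 0, "az": 0, "tx": 3.7, "ty": 2.1, "tz": 0, "gripper": 1}, {"ax": 0, "ay": 0, "az": 0, "tx": 3.7, "ty": 2.1, "tz": 0, "gripper": 1}, {"ax": 0, "ay": 0, "az": 0, "tx": 3.7, "ty": 2.1, "tz": 0, "gripper": 1}, {"ax": 0, "ay": 0, "az": 0, "tx": 3.7, "ty": 2.1, "tz": 0, "gripper": 1}, {"ax": 0, "ay": 0, "az": 0, "tx": 3.7, "ty": 2.1, "tz": 0, "gripper": 1}, {"ax": 0, "ay": 0, "az": 0, "tx": 3.5, "ty": 1.9, "tz": 0, "gripper": 1}]}}

```text
time_s: 11.85
position: [0.4948, 0.2264, 0.1436]
tool_rot: [0.209, 0.978, 0.0, 0.0]
wrist_force: [0.1, -0.0, 0.3]
gripper_width: 1.0
grip_force: 0.0
```

Call:
{"api": "move_arm", "payload": {"moves": [{"ax": 0, "ay": 0, "az": 8.4, "tx": 0, "ty": 0, "tz": 0, "gripper": 0.88}, {"ax": 0, "ay": 0, "az": 8.4, "tx": 0, "ty": 0, "tz": 0, "gripper": 0.88}, {"ax": 0, "ay": 0, "az": 8.4, "tx": 0, "ty": 0, "tz": 0, "gripper": 0.88}, {"ax": 0, "ay": 0, "az": 8.4, "tx": 0, "ty": 0, "tz": 0, "gripper": 0.88}, {"ax": 0, "ay": 0, "az": 8.4, "tx": 0, "ty": 0, "tz": 0, "gripper": 0.88}, {"ax": 0, "ay": 0, "az": 8.4, "tx": 0, "ty": 0, "tz": 0, "gripper": 0.88}, {"ax": 0, "ay": 0, "az": 8.4, "tx": 0, "ty": 0, "tz": 0, "gripper": 0.88}, {"ax": 0, "ay": 0, "az": 0, "tx": 0, "ty": 0, "tz": 0, "gripper": 0.88}]}}

```text
time_s: 12.65
position: [0.496, 0.2252, 0.1434]
tool_rot: [0.663, 0.749, -0.0, -0.0]
wrist_force: [-0.3, -0.6, -0.4]
gripper_width: 0.881
grip_force: 0.0
```

```bash
python3 -c "
from h import *
plan(.4978,.2251,.007,7.05)
shot('top','t2')"
```

```text
t 12.65 pos [0.496  0.2252 0.1434] w 0.881 turn [-0.01 -0.   -0.11] shift after [-0.03  0.18 13.64] | 13.6 shift before [-0.03  0.18 13.64]
```

View pics/t2.png

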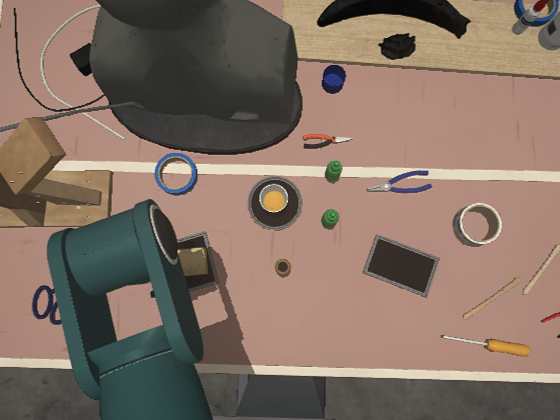

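The cup stands in the round tray (273,199), the bottle is on the bench (283,267), the long tray is empty (401,266), and the gripper is over the block.

```bash
python3 - <<'E'
from h import *
meas('t2')
W=world('top',np.load('pics/t2.npy'))
k=(W[...,2]>.04)&(abs(W[...,0]-.492)<.06)&(abs(W[...,1]+.002)<.06);X=W[k]
for lo in(.06,.09): q=X[X[:,2]>lo]; print('bottle',len(q),cv2.minEnclosingCircle((q[:,:2]*1000).astype(np.float32)),q[:,2].max())
E
```

```text
square [ 139  217   95   96 6106] ((494.8437805175781, 229.2960205078125), (235.29598999023438, 219.195068359375), 4.425056457519531)
  obj 4364 z pct [0.031 0.425 0.467 0.489 0.495 0.499]
   0.02 0.04 680 [501.3 205.2] ((500.0334167480469, 208.25048828125), (62.294471740722656, 61.50115203857422), 7.804361343383789) ((500.0204162597656, 208.40457153320312), 41.680965423583984)
round [ 227  164   96   67 3378] ((663.1401977539062, 19.495769500732422), (156.90806579589844, 201.93722534179688), 2.2244977951049805)
  obj 634 z pct [0.022 0.025 0.028 0.051 0.067 0.07 ]
   0.02 0.04 419 [649.2  21.9] ((624.1563110351562, -18.21099090576172), (148.64996337890625, 52.00687789916992), 59.18365478515625) ((631.5696411132812, -22.63307762145996), 75.00424194335938)
   0.055 0.072 141 [654.1  25.2] ((647.8233642578125, 22.966663360595703), (63.3828010559082, 61.69744110107422), 1.424426555633545) ((647.1151733398438, 22.740846633911133), 32.557342529296875)
long [ 363  234   77   64 2868] ((504.20465087890625, -279.92901611328125), (159.0194854736328, 100.13981628417969), 70.2000961303711)
  obj 0 z pct nan
bottle 192 ((492.2867126464844, -1.7710906267166138), 17.48099136352539) 0.1038381467663676
bottle 24 ((492.0225524902344, -1.914846658706665), 6.856047630310059) 0.1038381467663676
  return np.nanmean(a, axis, out=out, keepdims=keepdims)
```

Call:
{"api": "move_arm", "payload": {"moves": [{"ax": 0, "ay": 0, "az": -0.1, "tx": 0, "ty": 0.18, "tz": 3, "gripper": 0.88}, {"ax": 0, "ay": 0, "az": 0, "tx": 0, "ty": 0, "tz": 4, "gripper": 0.88}, {"ax": 0, "ay": 0, "az": 0, "tx": 0, "ty": 0, "tz": 3, "gripper": 0.88}, {"ax": 0, "ay": 0, "az": 0, "tx": 0, "ty": 0, "tz": 0, "gripper": 0.88}, {"ax": 0, "ay": 0, "az": 0, "tx": 0, "ty": 0, "tz": 0, "gripper": 0.88}, {"ax": 0, "ay": 0, "az": 0, "tx": 0, "ty": 0, "tz": 0, "gripper": 0.88}]}}

```text
time_s: 13.3
position: [0.4988, 0.2258, 0.0457]
tool_rot: [0.661, 0.751, 0.001, 0.001]
wrist_force: [0.2, -0.4, 1.2]
gripper_width: 0.876
grip_force: 0.0
```

```bash
python3 -c "
from h import *
plan(.4978,.2251,.007,7.05)"
```

```text
t 13.3 pos [0.4988 0.2258 0.0457] w 0.876 turn [ 0.14 -0.04  0.23] shift after [-0.05 -0.11  3.87] | 3.9 shift before [-0.06 -0.12  3.87]
```

Call:
{"api": "move_arm", "payload": {"moves": [{"ax": 0, "ay": 0, "az": 0.1, "tx": -0.05, "ty": -0.1, "tz": 1.5, "gripper": 0.88}, {"ax": 0, "ay": 0, "az": 0, "tx": 0, "ty": 0, "tz": 1.5, "gripper": 0.88}, {"ax": 0, "ay": 0, "az": 0, "tx": 0, "ty": 0, "tz": 0.9, "gripper": 0.88}, {"ax": 0, "ay": 0, "az": 0, "tx": 0, "ty": 0, "tz": 0, "gripper": 0.88}, {"ax": 0, "ay": 0, "az": 0, "tx": 0, "ty": 0, "tz": 0, "gripper": 0.88}]}}

```text
time_s: 13.8
position: [0.4969, 0.2247, 0.0044]
tool_rot: [0.662, 0.75, -0.0, -0.0]
wrist_force: [0.4, -0.9, 0.3]
gripper_width: 0.88
grip_force: 0.0
```

```bash
python3 -c "
from h import *
plan(.4978,.2251,.007,7.05)
shot('side','s5')
im=cv2.imread('pics/s5.png');cv2.imwrite('pics/s5c.png',cv2.resize(im[120:230,150:300],None,fx=4,fy=4))"
```

```text
t 13.8 pos [0.4969 0.2247 0.0044] w 0.88 turn [-0.03  0.01  0.05] shift after [ 0.02  0.09 -0.26] | 0.3 shift before [ 0.02  0.09 -0.26]
```

View pics/s5c.png

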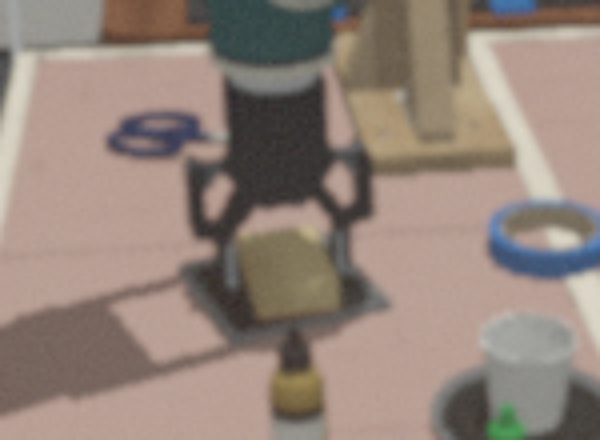

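The fingers straddle the block inside the tray. I'll raise 2.5 mm so they later clear the long tray's rim, then close.

Call:
{"api": "move_arm", "payload": {"moves": [{"ax": 0, "ay": 0, "az": 0, "tx": 0, "ty": 0.08, "tz": -0.25, "gripper": 0.88}, {"ax": 0, "ay": 0, "az": 0, "tx": 0, "ty": 0, "tz": 0, "gripper": 0}, {"ax": 0, "ay": 0, "az": 0, "tx": 0, "ty": 0, "tz": 0, "gripper": 0}, {"ax": 0, "ay": 0, "az": 0, "tx": 0, "ty": 0, "tz": 0, "gripper": 0}, {"ax": 0, "ay": 0, "az": 0, "tx": 0, "ty": 0, "tz": 0, "gripper": 0}]}}

```text
time_s: 14.35
position: [0.4984, 0.2251, 0.0083]
tool_rot: [0.662, 0.749, 0.001, 0.0]
wrist_force: [-0.1, -0.2, 7.6]
gripper_width: 0.709
grip_force: 65.7
```

Call:
{"api": "move_arm", "payload": {"moves": [{"ax": 0, "ay": 0, "az": 0, "tx": 0, "ty": 0, "tz": 0, "gripper": 0}, {"ax": 0, "ay": 0, "az": 0, "tx": 0, "ty": 0, "tz": -1, "gripper": 0}, {"ax": 0, "ay": 0, "az": 0, "tx": 0, "ty": 0, "tz": -3, "gripper": 0}, {"ax": 0, "ay": 0, "az": 0, "tx": 0, "ty": 0, "tz": -4, "gripper": 0}, {"ax": 0, "ay": 0, "az": 0, "tx": 0, "ty": 0, "tz": -4, "gripper": 0}, {"ax": 0, "ay": 0, "az": 0, "tx": 0, "ty": 0, "tz": -2, "gripper": 0}, {"ax": 0, "ay": 0, "az": 0, "tx": 0, "ty": 0, "tz": 0, "gripper": 0}]}}

```text
time_s: 15.05
position: [0.4989, 0.2253, 0.1513]
tool_rot: [0.662, 0.749, 0.003, 0.001]
wrist_force: [-0.3, 0.1, -1.4]
gripper_width: 0.711
grip_force: 65.2
```

```bash
python3 -c "
from h import *
plan(.5045,-.280,.007,-19.9)
shot('side','s6')
im=cv2.imread('pics/s6.png');cv2.imwrite('pics/s6c.png',cv2.resize(im[90:230,150:310],None,fx=4,fy=4))"
```

```text
t 15.05 pos [0.4989 0.2253 0.1513] w 0.711 turn [ 0.29 -0.15 26.99] shift after [-47.33  17.73  14.43] | 52.6 shift before [-50.24  -5.76  14.33]
```

View pics/s6c.png

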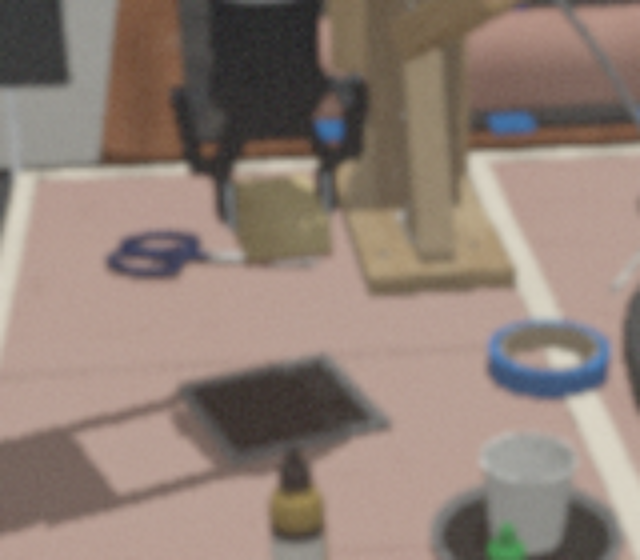

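The block is held level. I'll carry it to the long tray, passing above the bottle with about 45 mm of clearance.

Call:
{"api": "move_arm", "payload": {"moves": [{"ax": 0, "ay": 0, "az": 0, "tx": -2.5, "ty": -0.3, "tz": -1, "gripper": 0}, {"ax": 0, "ay": 0, "az": 0, "tx": -4.5, "ty": -0.5, "tz": 0, "gripper": 0}, {"ax": 0, "ay": 0, "az": 0, "tx": -4.5, "ty": -0.5, "tz": 0, "gripper": 0}, {"ax": 0, "ay": 0, "az": 0, "tx": -4.5, "ty": -0.5, "tz": 0, "gripper": 0}, {"ax": 0, "ay": 0, "az": 0, "tx": -4.5, "ty": -0.5, "tz": 0, "gripper": 0}, {"ax": 0, "ay": 0, "az": 0, "tx": -4.5, "ty": -0.5, "tz": 0, "gripper": 0}, {"ax": 0, "ay": 0, "az": 0, "tx": -4.5, "ty": -0.5, "tz": 0, "gripper": 0}, {"ax": 0, "ay": 0, "az": 0, "tx": -4.5, "ty": -0.5, "tz": 0, "gripper": 0}]}}

```text
time_s: 15.9
position: [0.5011, -0.1189, 0.1558]
tool_rot: [0.662, 0.749, -0.0, -0.001]
wrist_force: [1.2, -0.9, -0.4]
gripper_width: 0.711
grip_force: 65.2
```

Call:
{"api": "move_arm", "payload": {"moves": [{"ax": 0, "ay": 0, "az": 0, "tx": -4.5, "ty": -0.5, "tz": 0, "gripper": 0}, {"ax": 0, "ay": 0, "az": 0, "tx": -4.5, "ty": -0.5, "tz": 0, "gripper": 0}, {"ax": 0, "ay": 0, "az": 0, "tx": -4.5, "ty": -0.5, "tz": 0, "gripper": 0}, {"ax": 0, "ay": 0, "az": 0, "tx": -2.2, "ty": -0.5, "tz": 0, "gripper": 0}, {"ax": 0, "ay": 0, "az": 7, "tx": 0, "ty": 0, "tz": 0, "gripper": 0}, {"ax": 0, "ay": 0, "az": 7, "tx": 0, "ty": 0, "tz": 0, "gripper": 0}, {"ax": 0, "ay": 0, "az": 7, "tx": 0, "ty": 0, "tz": 0, "gripper": 0}, {"ax": 0, "ay": 0, "az": 6, "tx": 0, "ty": 0, "tz": 0, "gripper": 0}]}}

```text
time_s: 16.7
position: [0.5009, -0.2753, 0.1554]
tool_rot: [0.82, 0.572, -0.0, -0.001]
wrist_force: [-0.3, -0.7, -1.5]
gripper_width: 0.711
grip_force: 65.2
```

Call:
{"api": "move_arm", "payload": {"moves": [{"ax": 0, "ay": 0, "az": 0, "tx": 0, "ty": 0, "tz": 4, "gripper": 0}, {"ax": 0, "ay": 0, "az": 0, "tx": 0, "ty": 0, "tz": 4, "gripper": 0}, {"ax": 0, "ay": 0, "az": 0, "tx": 0, "ty": 0, "tz": 2, "gripper": 0}, {"ax": 0, "ay": 0, "az": 0, "tx": 0, "ty": 0, "tz": 0, "gripper": 0}, {"ax": 0, "ay": 0, "az": 0, "tx": 0, "ty": 0, "tz": 0, "gripper": 0}]}}

```text
time_s: 17.2
position: [0.5013, -0.2754, 0.057]
tool_rot: [0.819, 0.574, -0.0, -0.001]
wrist_force: [-0.1, -0.7, -1.1]
gripper_width: 0.713
grip_force: 65.2
```

```bash
python3 -c "
from h import *
plan(.5045,-.280,.007,-19.9)
shot('top','t3')
im=cv2.imread('pics/t3.png');cv2.imwrite('pics/t3c.png',cv2.resize(im[180:330,320:480],None,fx=4,fy=4))"
```

```text
t 17.2 pos [ 0.5013 -0.2754  0.057 ] w 0.713 turn [-0.06 -0.01 -0.01] shift after [-0.33  0.46  5.  ] | 5.0 shift before [-0.33  0.46  4.99]
```

View pics/t3c.png

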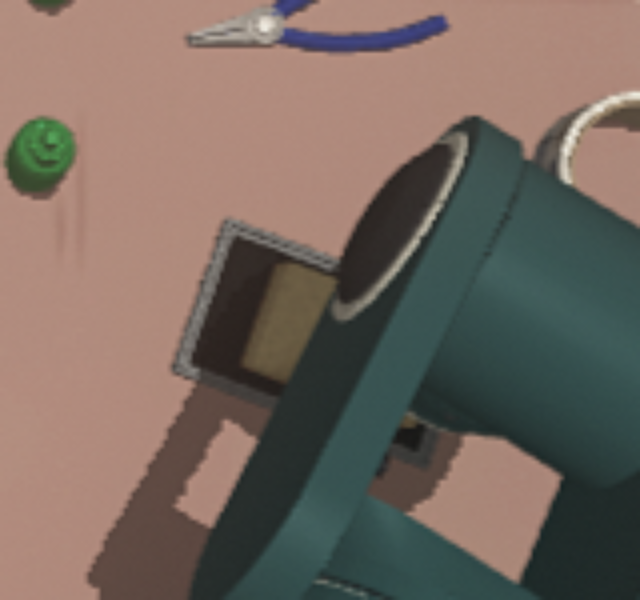

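The block is over the long tray and parallel to it. I'll correct the position and lower it.

Call:
{"api": "move_arm", "payload": {"moves": [{"ax": 0, "ay": 0, "az": 0, "tx": -0.33, "ty": 0.46, "tz": 1, "gripper": 0}, {"ax": 0, "ay": 0, "az": 0, "tx": 0, "ty": 0, "tz": 1, "gripper": 0}, {"ax": 0, "ay": 0, "az": 0, "tx": 0, "ty": 0, "tz": 1, "gripper": 0}, {"ax": 0, "ay": 0, "az": 0, "tx": 0, "ty": 0, "tz": 0, "gripper": 0}, {"ax": 0, "ay": 0, "az": 0, "tx": 0, "ty": 0, "tz": 0, "gripper": 0}]}}

```text
time_s: 17.75
position: [0.5046, -0.2801, 0.0268]
tool_rot: [0.819, 0.574, -0.0, -0.0]
wrist_force: [-0.2, 0.0, 0.4]
gripper_width: 0.712
grip_force: 65.2
```

```bash
python3 -c "
from h import *
plan(.5045,-.280,.0083,-19.9)"
```

```text
t 17.75 pos [ 0.5046 -0.2801  0.0268] w 0.712 turn [-0.04 -0.01 -0.01] shift after [ 0.   -0.01  1.85] | 1.8 shift before [ 0.   -0.01  1.85]
```

Call:
{"api": "move_arm", "payload": {"moves": [{"ax": 0, "ay": 0, "az": 0, "tx": 0, "ty": 0, "tz": 1, "gripper": 0}, {"ax": 0, "ay": 0, "az": 0, "tx": 0, "ty": 0, "tz": 0.5, "gripper": 0}, {"ax": 0, "ay": 0, "az": 0, "tx": 0, "ty": 0, "tz": 0.2, "gripper": 0}, {"ax": 0, "ay": 0, "az": 0, "tx": 0, "ty": 0, "tz": 0.1, "gripper": 0}, {"ax": 0, "ay": 0, "az": 0, "tx": 0, "ty": 0, "tz": 0, "gripper": 0}, {"ax": 0, "ay": 0, "az": 0, "tx": 0, "ty": 0, "tz": 0, "gripper": 0}]}}

```text
time_s: 18.35
position: [0.5048, -0.2802, 0.0093]
tool_rot: [0.819, 0.574, 0.0, 0.0]
wrist_force: [-0.2, 0.6, 0.1]
gripper_width: 0.709
grip_force: 65.2
```

Call:
{"api": "move_arm", "payload": {"moves": [{"ax": 0, "ay": 0, "az": 0, "tx": 0, "ty": 0, "tz": 0.1, "gripper": 0}, {"ax": 0, "ay": 0, "az": 0, "tx": 0, "ty": 0, "tz": 0, "gripper": 0.8}, {"ax": 0, "ay": 0, "az": 0, "tx": 0, "ty": 0, "tz": 0, "gripper": 0.88}, {"ax": 0, "ay": 0, "az": 0, "tx": 0, "ty": 0, "tz": 0, "gripper": 0.88}, {"ax": 0, "ay": 0, "az": 0, "tx": 0, "ty": 0, "tz": -1, "gripper": 0.88}, {"ax": 0, "ay": 0, "az": 0, "tx": 0, "ty": 0, "tz": -4, "gripper": 1}, {"ax": 0, "ay": 0, "az": 0, "tx": 0, "ty": 0, "tz": -5, "gripper": 1}, {"ax": 0, "ay": 0, "az": 0, "tx": 0, "ty": 0, "tz": -4, "gripper": 1}]}}

```text
time_s: 19.15
position: [0.5048, -0.2802, 0.1517]
tool_rot: [0.819, 0.574, 0.0, 0.001]
wrist_force: [0.6, -0.1, 0.1]
gripper_width: 0.996
grip_force: 0.0
```

```bash
python3 -c "
from h import *
plan(.4922,-.0018,.042,-19.9)"
```

```text
t 19.15 pos [ 0.5048 -0.2802  0.1517] w 0.996 turn [ 0.1   0.02 -0.01] shift after [ 25.75 -10.66  10.97] | 29.9 shift before [ 25.75 -10.68  10.94]
```

Call:
{"api": "move_arm", "payload": {"moves": [{"ax": 0, "ay": 0, "az": 0, "tx": 4.3, "ty": -1.8, "tz": 0, "gripper": 1}, {"ax": 0, "ay": 0, "az": 0, "tx": 4.3, "ty": -1.8, "tz": 0, "gripper": 1}, {"ax": 0, "ay": 0, "az": 0, "tx": 4.3, "ty": -1.8, "tz": 0, "gripper": 1}, {"ax": 0, "ay": 0, "az": 0, "tx": 4.3, "ty": -1.8, "tz": 0, "gripper": 1}, {"ax": 0, "ay": 0, "az": 0, "tx": 4.3, "ty": -1.8, "tz": 0, "gripper": 1}, {"ax": 0, "ay": 0, "az": 0, "tx": 4.3, "ty": -1.7, "tz": 0, "gripper": 1}, {"ax": 0, "ay": 0, "az": 0, "tx": 0, "ty": 0, "tz": 1, "gripper": 1}, {"ax": 0, "ay": 0, "az": 0, "tx": 0, "ty": 0, "tz": 0, "gripper": 1}]}}

```text
time_s: 19.95
position: [0.4915, -0.0004, 0.1377]
tool_rot: [0.818, 0.575, -0.0, -0.0]
wrist_force: [-0.3, -0.2, 0.4]
gripper_width: 0.999
grip_force: 0.0
```

```bash
python3 - <<'E'
from h import *
plan(.4922,-.0018,.039,-19.9)
shot('top','t4')
meas('t4')
E
```

```text
t 19.95 pos [ 4.915e-01 -4.000e-04  1.377e-01] w 0.999 turn [-0.04  0.02  0.12] shift after [-0.11  0.11  9.87] | 9.9 shift before [-0.11  0.12  9.87]
square [ 154  231   66   68 3010] ((493.6095886230469, 227.01251220703125), (129.275634765625, 130.16294860839844), 18.01765251159668)
  obj 986 z pct [0.454 0.477 0.483 0.485 0.487 0.489]
round [ 227  164   96   87 5874] ((628.5896606445312, 18.645008087158203), (212.95236206054688, 231.46151733398438), 72.21729278564453)
  obj 3249 z pct [0.025 0.449 0.466 0.473 0.478 0.483]
   0.02 0.04 421 [649.2  21.8] ((624.3228149414062, -18.41260528564453), (148.5232696533203, 52.28487014770508), 59.25994873046875) ((629.0562744140625, -21.648616790771484), 75.01075744628906)
   0.055 0.072 143 [654.1  25. ] ((647.547119140625, 22.909061431884766), (62.979827880859375, 61.60447311401367), 1.3283679485321045) ((647.3836059570312, 22.668127059936523), 32.60869216918945)
long [ 363  234   77   64 2868] ((504.09124755859375, -280.24395751953125), (159.6890106201172, 100.13981628417969), 70.2000961303711)
  obj 1148 z pct [0.029 0.031 0.032 0.034 0.035 0.038]
   0.02 0.04 1148 [ 503.7 -278.2] ((503.90985107421875, -279.5080261230469), (95.76963806152344, 62.127685546875), 69.82683563232422) ((503.9666442871094, -279.3122863769531), 54.862430572509766)
```

The block is centred and aligned (0.7 mm, 0.4°), and the cup is centred. Now the bottle.

Call:
{"api": "move_arm", "payload": {"moves": [{"ax": 0, "ay": 0, "az": 0, "tx": -0.1, "ty": 0.1, "tz": 2, "gripper": 1}, {"ax": 0, "ay": 0, "az": 0, "tx": 0, "ty": 0, "tz": 3, "gripper": 1}, {"ax": 0, "ay": 0, "az": 0, "tx": 0, "ty": 0, "tz": 3, "gripper": 1}, {"ax": 0, "ay": 0, "az": 0, "tx": 0, "ty": 0, "tz": 1.8, "gripper": 1}, {"ax": 0, "ay": 0, "az": 0, "tx": 0, "ty": 0, "tz": 0, "gripper": 1}, {"ax": 0, "ay": 0, "az": 0, "tx": 0, "ty": 0, "tz": 0, "gripper": 1}]}}

```text
time_s: 20.6
position: [0.4929, -0.0034, 0.041]
tool_rot: [0.819, 0.574, 0.0, 0.0]
wrist_force: [0.1, 0.2, 0.0]
gripper_width: 1.0
grip_force: 0.0
```

Call:
{"api": "move_arm", "payload": {"moves": [{"ax": 0, "ay": 0, "az": 0, "tx": 0, "ty": 0, "tz": 0, "gripper": 0}, {"ax": 0, "ay": 0, "az": 0, "tx": 0, "ty": 0, "tz": 0, "gripper": 0}, {"ax": 0, "ay": 0, "az": 0, "tx": 0, "ty": 0, "tz": 0, "gripper": 0}, {"ax": 0, "ay": 0, "az": 0, "tx": 0, "ty": 0, "tz": 0, "gripper": 0}, {"ax": 0, "ay": 0, "az": 0, "tx": 0, "ty": 0, "tz": 0, "gripper": 0}, {"ax": 0, "ay": 0, "az": 0, "tx": 0, "ty": 0, "tz": 0, "gripper": 0}, {"ax": 0, "ay": 0, "az": 0, "tx": 0, "ty": 0, "tz": 0, "gripper": 0}, {"ax": 0, "ay": 0, "az": 0, "tx": 0, "ty": 0, "tz": 0, "gripper": 0}]}}

```text
time_s: 21.4
position: [0.4929, -0.0024, 0.0409]
tool_rot: [0.819, 0.574, 0.0, 0.0]
wrist_force: [-2.3, 0.1, 5.5]
gripper_width: 0.404
grip_force: 59.4
```

```bash
python3 -c "
from h import *
plan(.4936,.227,.043,-19.9)"
```

```text
t 21.4 pos [ 0.4929 -0.0024  0.0409] w 0.404 turn [ 0.05 -0.01 -0.  ] shift after [21.59 -7.74 -0.21] | 22.9 shift before [21.59 -7.75 -0.21]
```

Call:
{"api": "move_arm", "payload": {"moves": [{"ax": 0, "ay": 0, "az": 0, "tx": 0, "ty": 0, "tz": -2, "gripper": 0}, {"ax": 0, "ay": 0, "az": 0, "tx": 0, "ty": 0, "tz": -2.5, "gripper": 0}, {"ax": 0, "ay": 0, "az": 0, "tx": 2.6, "ty": -0.9, "tz": 0, "gripper": 0}, {"ax": 0, "ay": 0, "az": 0, "tx": 4.5, "ty": -1.6, "tz": 0, "gripper": 0}, {"ax": 0, "ay": 0, "az": 0, "tx": 4.5, "ty": -1.6, "tz": 0, "gripper": 0}, {"ax": 0, "ay": 0, "az": 0, "tx": 4.5, "ty": -1.6, "tz": 0, "gripper": 0}, {"ax": 0, "ay": 0, "az": 0, "tx": 3.5, "ty": -1.3, "tz": 0, "gripper": 0}, {"ax": 0, "ay": 0, "az": 0, "tx": 2, "ty": -0.7, "tz": 0, "gripper": 0}]}}

```text
time_s: 22.2
position: [0.4933, 0.2296, 0.0852]
tool_rot: [0.818, 0.575, 0.0, -0.0]
wrist_force: [-0.1, -0.1, -0.9]
gripper_width: 0.404
grip_force: 59.8
```

Call:
{"api": "move_arm", "payload": {"moves": [{"ax": 0, "ay": 0, "az": 0, "tx": 0, "ty": 0, "tz": 1.5, "gripper": 0}, {"ax": 0, "ay": 0, "az": 0, "tx": 0, "ty": 0, "tz": 0, "gripper": 0}, {"ax": 0, "ay": 0, "az": 0, "tx": 0, "ty": 0, "tz": 0, "gripper": 0}]}}

```text
time_s: 22.5
position: [0.4935, 0.2261, 0.0696]
tool_rot: [0.819, 0.574, -0.001, -0.0]
wrist_force: [-0.1, 0.3, -0.5]
gripper_width: 0.405
grip_force: 59.8
```

```bash
python3 -c "
from h import *
plan(.4936,.227,.0449,-19.9)"
```

```text
t 22.5 pos [0.4935 0.2261 0.0696] w 0.405 turn [-0.05  0.06 -0.04] shift after [ 0.09 -0.02  2.47] | 2.5 shift before [ 0.09 -0.02  2.47]
```

Call:
{"api": "move_arm", "payload": {"moves": [{"ax": 0, "ay": 0, "az": 0, "tx": 0.05, "ty": 0, "tz": 1.4, "gripper": 0}, {"ax": 0, "ay": 0, "az": 0, "tx": 0, "ty": 0, "tz": 0.7, "gripper": 0}, {"ax": 0, "ay": 0, "az": 0, "tx": 0, "ty": 0, "tz": 0.2, "gripper": 0}, {"ax": 0, "ay": 0, "az": 0, "tx": 0, "ty": 0, "tz": 0, "gripper": 0}, {"ax": 0, "ay": 0, "az": 0, "tx": 0, "ty": 0, "tz": 0, "gripper": 0}]}}

```text
time_s: 23.0
position: [0.494, 0.2273, 0.0473]
tool_rot: [0.819, 0.574, 0.0, 0.0]
wrist_force: [0.6, 0.0, -0.6]
gripper_width: 0.406
grip_force: 59.8
```

```bash
python3 -c "
from h import *
plan(.4936,.227,.0449,-19.9);print(get_state()['wrist_force'])"
```

```text
t 23.0 pos [0.494  0.2273 0.0473] w 0.406 turn [ 0.01 -0.01 -0.02] shift after [-0.04 -0.03  0.24] | 0.2 shift before [-0.04 -0.03  0.24]
[ 0.62990066  0.00420156 -0.62262227]
```

Call:
{"api": "move_arm", "payload": {"moves": [{"ax": 0, "ay": 0, "az": 0, "tx": 0, "ty": 0, "tz": 0.15, "gripper": 0}, {"ax": 0, "ay": 0, "az": 0, "tx": 0, "ty": 0, "tz": 0.05, "gripper": 0}, {"ax": 0, "ay": 0, "az": 0, "tx": 0, "ty": 0, "tz": 0, "gripper": 0}]}}

```text
time_s: 23.3
position: [0.4939, 0.2274, 0.0451]
tool_rot: [0.819, 0.574, 0.0, 0.0]
wrist_force: [-0.0, 0.5, -1.1]
gripper_width: 0.401
grip_force: 59.8
```

Call:
{"api": "move_arm", "payload": {"moves": [{"ax": 0, "ay": 0, "az": 0, "tx": 0, "ty": 0, "tz": 0, "gripper": 0.6}, {"ax": 0, "ay": 0, "az": 0, "tx": 0, "ty": 0, "tz": 0, "gripper": 1}, {"ax": 0, "ay": 0, "az": 0, "tx": 0, "ty": 0, "tz": 0, "gripper": 1}, {"ax": 0, "ay": 0, "az": 0, "tx": 0, "ty": 0, "tz": 0, "gripper": 1}, {"ax": 0, "ay": 0, "az": 0, "tx": 0, "ty": 0, "tz": -2, "gripper": 1}, {"ax": 0, "ay": 0, "az": 0, "tx": 0, "ty": 0, "tz": -4, "gripper": 1}, {"ax": 0, "ay": 0, "az": 0, "tx": 0, "ty": 0, "tz": -5, "gripper": 1}, {"ax": 0, "ay": 0, "az": 0, "tx": 0, "ty": 0, "tz": -2, "gripper": 1}]}}

```text
time_s: 24.1
position: [0.4949, 0.2278, 0.1801]
tool_rot: [0.819, 0.574, 0.003, 0.001]
wrist_force: [0.7, -0.7, 0.5]
gripper_width: 0.999
grip_force: 0.0
```

Call:
{"api": "move_arm", "payload": {"moves": [{"ax": 0, "ay": 0, "az": 0, "tx": -4.5, "ty": 1.6, "tz": 0, "gripper": 1}, {"ax": 0, "ay": 0, "az": 0, "tx": -4.5, "ty": 1.6, "tz": 0, "gripper": 1}, {"ax": 0, "ay": 0, "az": 0, "tx": -4.5, "ty": 1.6, "tz": 0, "gripper": 1}, {"ax": 0, "ay": 0, "az": 0, "tx": -4.5, "ty": 1.6, "tz": 0, "gripper": 1}, {"ax": 0, "ay": 0, "az": 0, "tx": -4.5, "ty": 1.6, "tz": 0, "gripper": 1}, {"ax": 0, "ay": 0, "az": 0, "tx": 0, "ty": 0, "tz": 0, "gripper": 1}, {"ax": 0, "ay": 0, "az": 0, "tx": 0, "ty": 0, "tz": 0, "gripper": 1}]}}

```text
time_s: 24.8
position: [0.4925, -0.0123, 0.1752]
tool_rot: [0.819, 0.573, 0.0, -0.0]
wrist_force: [0.9, 0.7, -0.1]
gripper_width: 1.007
grip_force: 0.0
```

```bash
python3 - <<'E'
from h import *
shot('top','t5')
meas('t5')
E
```

```text
square [ 154  231   66   68 3006] ((493.6095886230469, 227.01251220703125), (129.275634765625, 130.16294860839844), 18.01765251159668)
  obj 816 z pct [0.046 0.09  0.499 0.519 0.52  0.522]
   0.02 0.04 31 [489.8 213.2] ((490.8117980957031, 215.85406494140625), (13.798518180847168, 34.93565368652344), 79.48460388183594) ((492.0708923339844, 222.63748168945312), 17.467924118041992)
   0.055 0.072 79 [492.5 219.7] ((492.80902099609375, 224.96116638183594), (30.79963493347168, 34.2900390625), 85.77606964111328) ((492.9852600097656, 226.77761840820312), 17.82862663269043)
   0.07 0.085 77 [492.7 222. ] ((492.6282043457031, 225.38023376464844), (29.99041748046875, 29.483243942260742), 85.77606964111328) ((492.4824523925781, 226.55555725097656), 16.423219680786133)
   0.095 0.112 21 [493.  226.2] ((493.1697998046875, 226.94488525390625), (9.249531745910645, 7.987323760986328), 37.341312408447266) ((493.830078125, 226.89523315429688), 5.4485015869140625)
round [ 227  164   96   87 5945] ((596.9003295898438, 22.187328338623047), (209.0797882080078, 287.6967468261719), 85.76624298095703)
  obj 3576 z pct [0.025 0.49  0.505 0.512 0.517 0.52 ]
   0.02 0.04 417 [649.2  21.6] ((624.2108154296875, -18.61530303955078), (148.24000549316406, 51.963375091552734), 59.54127883911133) ((629.114501953125, -21.59430503845215), 75.06549072265625)
   0.055 0.072 142 [654.1  24.4] ((647.9295043945312, 22.928543090820312), (63.38529586791992, 61.6268424987793), 1.3713215589523315) ((647.1300659179688, 22.712871551513672), 32.57114028930664)
long [ 363  234   77   64 2870] ((504.08831787109375, -280.25201416015625), (159.7060546875, 100.13981628417969), 70.2000961303711)
  obj 1149 z pct [0.029 0.031 0.032 0.034 0.035 0.038]
   0.02 0.04 1149 [ 503.6 -278.2] ((504.41375732421875, -279.5137634277344), (95.14800262451172, 63.04463195800781), 69.63021850585938) ((504.015625, -279.0815124511719), 54.68927764892578)
```

View pics/t5.png

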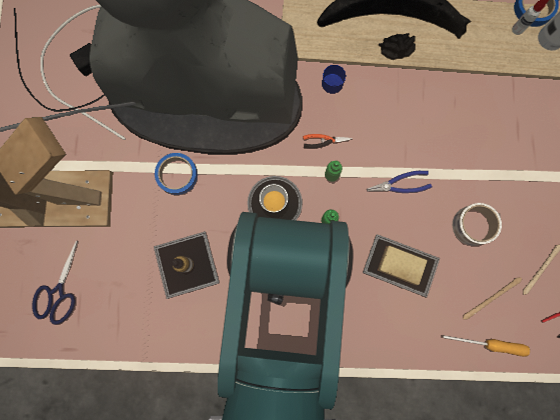

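The cup is in the round tray (273,199), the bottle upright in the square tray (182,264) and the block along the long tray (402,265). Each is centred within about 1 mm, and the tape roll, pliers and snips haven't moved. The arm is clear, so I'm handing in.

```bash
python3 -c "
from cell import robot
print(robot.close_job())"
```

```text
the job is handed in; nothing more can be done
None
```

The job is handed in: the cup (round tray), bottle (square tray) and sanding block (long tray, lengthways) are each centred to within about 1 mm, with the tape roll, pliers and snips not moved, at about 25 s of the 118 s allowed.

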